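# Shut the suction ports, then hold the trimming hood open

### The arm

A 6-joint arm with a two-finger parallel gripper is mounted at the origin on the work surface. World frame = base frame: x ahead of the robot, y to its left, z up, the work surface at z = 0. Lengths are in m, angles in rad, forces in N, time in s.
With the tool pointing down it reaches from about 0.3 to 0.875 m from the base axis. Payload 6.4 kg.
Tool frame: the origin (TCP) lies on the mounting face of the last link; the fingertips stand 173 mm ahead of it and the grasp point (between the pads) lies 155 mm ahead of it (ctrl.grip_point_offset is the distance from the TCP to the grasp point, in m); z points along the fingers, y is the line along which they close (so a half turn about z gives the same grasp; the last joint's range is limited). The gripper opens to 85 mm and grips with 20 to 120 N. Pads are 22 mm wide; open, the fingers measure 114 mm over their backs; the gripper's body (76 mm by 85 mm) begins 54 mm behind the grasp point. The pads swing forward as they close: fully open they stand 13 mm farther back than shut.
Start: joints at [0.951, 0.181, 1.607, -0, 1.354, -0.206], TCP at [0.231, 0.526, 0.405] pointing down, gripper open.
Joint ranges: [-2.99, 2.99], [-0.89, 2.07], [0.3, 2.58], [-1.14, 4.28], [0, 2.63], [-3.12, 3.12]. Speed limits (rad/s): [2.57, 2.57, 3.01, 3.14, 3.14, 3.14].

### API

Orientations are given as a unit quaternion [w, x, y, z].
In Python, from bench import status, imaging, ctrl, models gives the robot as it stands.
- The arm moves only by the tool send_rows, never from a script. Its argument "commands" is a list that holds one entry, the list of rows, each a list of 6 numbers: the shift along the tool's x, y, z normalised to -1 to 1, where 1 is 3 cm, then the turn, a rotation vector about the tool's x, y, z normalised to -1 to 1, where 1 is 0.1 rad. A call has 1 to 8 rows; each row shifts and turns the commanded pose from where the row before left it, along the tool's axes as they then stand; what a row does not reach is not made up. A row lasts 1/12 s, in which the tool goes at most 41.7 mm and 7.16 degrees, less where a joint would pass 70% of its speed; a pose out of reach is approached as far as the arm can. A call with a number of a shift or a turn outside -1 to 1 is refused whole. A call with a gripper value outside its range is refused whole. "jaw" is the opening, from 0 (shut) to 1 (fully open), set as the call begins (left out, the last holds). The fingers move at their own pace and stop on an object; the grip force is fixed at half the most. Time passes only in rows, so rows that do not move let the fingers close. It gives the time, the measured TCP pose, the force, the opening and the grip force at its end, in the units of the state.
- status.get_obs(): the state, without advancing time (a new reading comes with each control period).
- imaging.camera(name): name is "scene" or "side" or "wrist"; returns a dict with "image" (420x560x3 uint8, blue, green, red), "depth" (420x560 float32, m along the optical axis (not along the pixel's ray), 0 where there is no reading), "mtx" (3x3 intrinsics, pixels), "pose" (4x4, takes a point from camera to world coordinates). Camera axes: x right, y down, z forward; pixel columns grow to the right and rows downward; lengths in m; the calibration is good to about 2 mm. The wrist camera is an equidistant fisheye: a pixel r from the principal point sees the ray r / f radians off the axis. A picture is of the moment at which its call begins.
- ctrl.hand_in(): hands the job in; it is judged then, once.
Trained networks look in a picture, given as the dict that the camera call returned (one of the last four; its "shot" number tells which), for a name from the list of things; names that differ only in an ending like _2 or _b are one class to them, and where a whole thing is asked for, a point or a joint stands for the part that bears it (a point fixed in the world has none). Each returns a list of dicts, best first, with "confidence" (0 to 1); they miss things now and then, are a little off and sometimes report something else, mostly with a low value. They report only what shows in the picture. A call takes as long as a camera call.
- models.recognise(picture, name): "centre" ([column, row] in pixels, amid what is visible of it).
- models.regions_of(picture, name): "region" (420x560 bool, what is visible of it) and "centre" ([column, row] in pixels, amid what is visible of it).
The state is a dict: "time_s": time; "q": joint angles; "dq": joint speeds; "joint_efforts": joint torques, N m; "eef_pos": TCP position; "eef_rot": TCP orientation; "wrist_force": force on the tool from outside, world axes, zero at the start; "torque": the same for the moment, N m; "opening": opening from 0.0 (shut) to 1.0 (fully open); "grasp_force": force on a finger pad.
Only numpy, scipy, OpenCV 4.12 (cv2) and the standard library are available. Lean on these libraries where they do the work, as an engineer would, in place of code of your own. Each camera call takes 0.05 s, during which the arm holds its last target. There are 200 camera calls.

### The job

Press both yellow snap covers on the grey suction block down until they click and stay shut. Then lift the clear hood of the trimming box by its orange grip until it is 45 degrees open (a few degrees either way is fine) and keep holding it there, still, so that a colleague can take out the model: the job finishes with the robot holding the hood, which falls shut if let go. Leave the three foam models where they stand.

Things in the scene. Friction and masses are not known exactly. Their poses are not given: they have to be found in the camera images.
- trim_box: open grey plastic trimming box fixed to the bench, 240 x 240 mm, 80 mm high, walls 8 mm; origin at the centre of its underside on the bench, z up; its x axis points from the front (grip side, towards the robot) to the hinge side at the back
- hood (a joint): opening angle of the hood in rad: 0 lying shut on the box, 0.785 = 45 degrees, stop at 1.25. The hood is a clear panel in a mauve frame, 240 x 240 x 10 mm, 0.4 kg, hinged along the back upper edge of the box; its front edge rises as it opens; it swings freely and falls shut by its own weight from every angle (about 2 N at the grip holds it)
- hood_grip (a point): the place to hold on the hood's orange grip: an upright block standing on the middle of the hood's front edge, 18 mm wide (hood's y) x 30 mm (hood's x) x 48 mm tall from the hood's top face. The point is in its middle, 30 mm above the hood's top face and 18 mm below the block's top, in hood axes 221 mm in front of the hinge line and 40 mm above it. Axes turn with the hood: x towards the hinge, y along the hinge, z out of its top face
- hood_hinge (a point): middle of the hood's hinge line, 80 mm above the bench; the line runs along the box's y axis
- suction_block: grey painted block fixed to the bench, 100 (x) x 210 (y) x 60 mm high; origin at the centre of its underside, z up; its front (-x) is where the covers click in, the hinges are towards its back
- cover_left (a joint): opening angle of the left (block's +y) snap cover in rad: 0 fully shut, about 0.4 to 0.85 at the start. Yellow plate 78 x 70 x 6 mm hinged near the block's back; a weak spring opens it again unless it has clicked: a nose on its front lip snaps under a sprung ridge at about 0.07 rad, needing about 8 to 10 N at the press point; it then stays at 0 to 0.02
- cover_right (a joint): the same for the right (block's -y) snap cover
- cover_left_press (a point): point on the upper face of the left cover to press, 45 mm in front of its hinge line and 6 mm above it in cover axes (the front edge is 33 mm further on); 67 mm above the bench when shut. Moves with the cover
- cover_right_press (a point): the same on the right cover
- cover_left_hinge (a point): middle of the left cover's hinge line, 61 mm above the bench; 20 mm behind and 53 mm to the left of the block's centre
- cover_right_hinge (a point): middle of the right cover's hinge line, 61 mm above the bench; 20 mm behind and 53 mm to the right of the block's centre
- foam_cup_mid (a point): off-white foam cup model, bystander, widening from 60 to 80 mm diameter, 95 mm tall, standing behind the trimming box; point half-way up
- foam_beaker_mid (a point): off-white foam beaker model, bystander, 72 mm diameter, 85 mm tall, standing behind the suction block; point half-way up
- foam_bowl_mid (a point): off-white foam bowl model, bystander, 80 mm diameter, 45 mm tall, standing inside the trimming box under the hood; point half-way up

How it is judged:
By the outcome, as a careful person would: the job done as asked, in the order asked, and still so for the second after the job is handed in, while the arm keeps its last pose, push and grip.
It also fails if it takes over 54 s, if anything falls off the work surface, if the arm or the gripper's body presses on something with over 40 N, if the wrist force passes 120 N, or if a joint passes its speed limit or range.

## Working session

There is one attempt and no reset: what is moved stays moved. The work goes in short steps, Python scripts to look and compute and a tool call to move; the robot and the scene stay as the last step left them, time stands still between calls to the robot, and variables do not carry over. Pictures are saved under pics/ and viewed, at most 10 in all, crops included, and the job is handed in when it is done.

Besides the shell and the picture viewer there is one more tool, called after "Emit:" as a command line: name --argument value ..., lists and objects as JSON in quotes. send_rows: Moves the arm, as the interface text tells. Its arguments: {"type":"object","properties":{"commands":{"type":"array"},"jaw":{"type":"number"}},"required":["commands"]}

```bash
mkdir -p pics; cat > h.py <<'E'
import numpy as np, cv2
from scipy.spatial.transform import Rotation as R
from bench import status, imaging, ctrl, models
def cloud(p,mask=None):
    d=p["depth"]; K=p["mtx"]; v,u=np.nonzero((d>0)&(mask if mask is not None else True))
    z=d[v,u]; P=np.c_[(u-K[0,2])/K[0,0]*z,(v-K[1,2])/K[1,1]*z,z]
    T=p["pose"]; return P@T[:3,:3].T+T[:3,3]
E
python3 - <<'E'
from h import *
s=status.get_obs(); print(s["time_s"],s["eef_pos"],s["eef_rot"],s["wrist_force"],s["opening"],ctrl.grip_point_offset)
ims=[]
for n in ("scene","side"):
    p=imaging.camera(n); ims.append(p["image"]); print(n,p["pose"].round(3).tolist(),p["mtx"][0,0])
    for t in ("trim_box","hood","hood_grip","suction_block","cover_left","cover_right","foam_cup_mid","foam_beaker_mid","foam_bowl_mid"):
        for r in models.regions_of(p,t)[:2]:
            m=r["region"]; c=cloud(p,m)
            if len(c): print(n,t,round(r["confidence"],2),np.round(r["centre"]),m.sum(),np.median(c,0).round(3),np.percentile(c,2,axis=0).round(3),np.percentile(c,98,axis=0).round(3))
    np.savez(n+".npz",**{k:p[k] for k in("image","depth","mtx","pose")})
    cv2.imwrite(f"pics/{n}.png",p["image"])
E
```

```text
0.0 [0.23104518 0.526268   0.40377828] [-3.54465282e-04  2.05444194e-01  9.78668441e-01 -7.99834886e-04] [ 0.31702408 -0.43746262 -0.50645365] 1.001172150491474 0.1547
scene [[-0.136, 0.573, -0.808, 1.422], [0.991, 0.069, -0.118, 0.14], [-0.011, -0.817, -0.577, 0.686], [0.0, 0.0, 0.0, 1.0]] 450.5064862861275
scene trim_box 0.89 [363. 222.] 9595 [0.637 0.211 0.087] [0.472 0.104 0.01 ] [0.708 0.336 0.093]
scene trim_box 0.23 [363. 210.] 7527 [0.598 0.217 0.088] [0.462 0.1   0.081] [0.706 0.334 0.106]
scene hood 0.74 [366. 213.] 7337 [0.599 0.217 0.088] [0.469 0.102 0.084] [0.705 0.333 0.099]
scene hood 0.16 [365. 222.] 9830 [0.636 0.21  0.087] [0.469 0.101 0.007] [0.708 0.337 0.093]
scene hood_grip 0.55 [367. 212.] 7418 [0.599 0.218 0.088] [0.468 0.102 0.083] [0.705 0.334 0.105]
scene suction_block 0.88 [196. 198.] 4289 [ 0.561 -0.193  0.061] [ 0.5   -0.293  0.006] [ 0.594 -0.091  0.11 ]
scene cover_left 0.56 [217. 186.] 858 [ 0.532 -0.143  0.087] [ 0.499 -0.177  0.065] [ 0.563 -0.11   0.11 ]
scene cover_left 0.35 [392. 279.] 1981 [0.788 0.266 0.09 ] [0.732 0.233 0.008] [0.803 0.303 0.
[... 1117 characters left out ...]
0.147  0.091] [ 0.493 -0.178  0.066] [ 0.562 -0.11   0.111]
side cover_right 0.86 [253. 334.] 2047 [ 0.531 -0.253  0.095] [ 0.496 -0.284  0.066] [ 0.565 -0.217  0.116]
side cover_right 0.72 [258. 328.] 8282 [ 0.539 -0.239  0.062] [ 0.493 -0.302  0.015] [ 0.588 -0.111  0.113]
side foam_cup_mid 0.72 [330. 131.] 1289 [0.76  0.245 0.081] [0.73  0.23  0.005] [0.799 0.301 0.097]
side foam_beaker_mid 0.92 [335. 279.] 2051 [ 0.678 -0.168  0.073] [ 0.649 -0.184  0.003] [ 0.711 -0.123  0.088]
side foam_beaker_mid 0.23 [248. 272.] 1579 [ 0.526 -0.147  0.092] [ 0.491 -0.179  0.065] [ 0.562 -0.11   0.111]
side foam_bowl_mid 0.75 [255. 142.] 7542 [0.579 0.199 0.089] [0.466 0.094 0.081] [0.699 0.333 0.123]
```

View pics/scene.png

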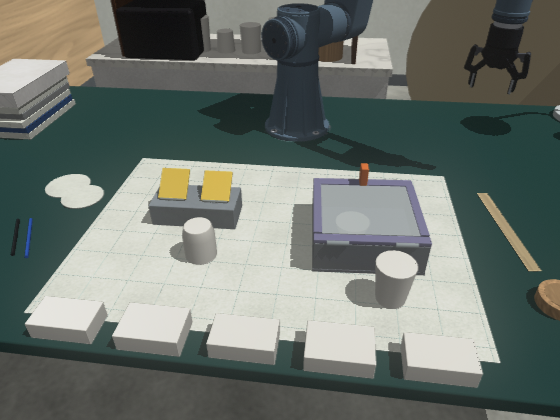

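View pics/side.png

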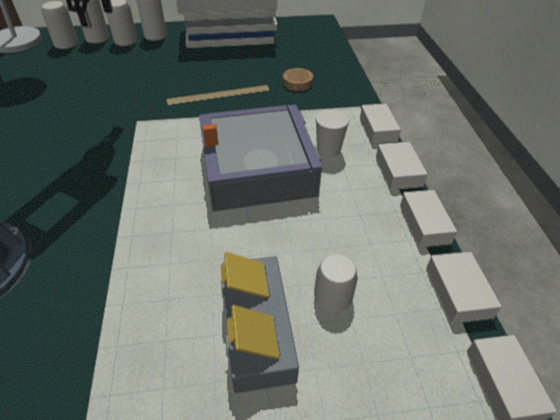

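```bash
python3 - <<'E'
from h import *
C={}
for n in("scene","side"):
    p=dict(np.load(n+".npz")); hsv=cv2.cvtColor(p["image"],cv2.COLOR_BGR2HSV); h,s,v=cv2.split(hsv)
    A=cloud(p); 
    o=cloud(p,(h<12)&(s>150)); o=o[(o[:,0]>.4)&(o[:,0]<.6)&(o[:,1]>.1)&(o[:,1]<.35)&(o[:,2]>.06)]
    print(n,"orange",len(o),o.mean(0).round(4),o.min(0).round(4),o.max(0).round(4), cv2.minAreaRect(o[:,:2].astype(np.float32)*1000))
    b=A[(A[:,2]>.083)&(A[:,2]<.096)&(A[:,0]>.42)&(A[:,0]<.725)&(A[:,1]>.06)&(A[:,1]<.36)]
    print(" hood",cv2.minAreaRect(b[:,:2].astype(np.float32)*1000),np.median(b[:,2]))
    y=cloud(p,(h>18)&(h<32)&(s>150)); 
    for nm,lo,hi in(("R",-.3,-.205),("L",-.19,-.09)):
        q=y[(y[:,1]>lo)&(y[:,1]<hi)&(y[:,0]>.45)&(y[:,0]<.6)]
        # upper plane fit
        best=None
        rng=np.random.default_rng(0)
        for _ in range(400):
            t=q[rng.choice(len(q),3,False)]; k=np.cross(t[1]-t[0],t[2]-t[0]); k/=np.linalg.norm(k)+1e-12
            i=abs((q-t[0])@k)<.0015
            if best is None or i.sum()>best.sum(): best=i
        w=q[best]; c=w.mean(0); k=np.linalg.svd(w-c)[2][2]; k*=np.sign(k[2])
        print(" ",nm,len(q),len(w),"c",c.round(4),"n",k.round(3),"ang",np.arccos(k[2]).round(3),"yaw",np.arctan2(k[1],k[0]).round(3),w.min(0).round(3),w.max(0).round(3))
    g=A[(A[:,2]>.056)&(A[:,2]<.0635)&(A[:,0]>.45)&(A[:,0]<.62)&(A[:,1]>-.33)&(A[:,1]<-.06)]
    print(" block",cv2.minAreaRect(g[:,:2].astype(np.float32)*1000))
E
```

```text
scene orange 65 [0.4855 0.2105 0.1344] [0.4652 0.2016 0.0943] [0.4983 0.2178 0.1399] ((481.365478515625, 208.8253173828125), (33.130165100097656, 15.577865600585938), 5.603904724121094)
 hood ((582.369873046875, 217.10682678222656), (252.63539123535156, 239.9922637939453), 4.298741817474365) 0.08807147089846556
  R 745 417 c [ 0.5366 -0.2482  0.0901] n [0.621 0.021 0.784] ang 0.67 yaw 0.034 [ 0.507 -0.281  0.068] [ 0.565 -0.214  0.113]
  L 738 408 c [ 0.5304 -0.1432  0.0884] n [0.558 0.003 0.83 ] ang 0.592 yaw 0.005 [ 0.499 -0.177  0.068] [ 0.561 -0.109  0.109]
 block ((540.7617797851562, -196.0782470703125), (105.18510437011719, 210.23997497558594), 1.8055473566055298)
side orange 134 [0.48   0.2024 0.1221] [0.4672 0.1976 0.0938] [0.4927 0.2124 0.1405] ((479.9830322265625, 205.0508270263672), (25.47266387939453, 14.675668716430664), 0.8167126774787903)
 hood ((583.4697265625, 216.77639770507812), (245.6376495361328, 245.30740356445312), 4.128744602203369) 0.08882911659525672
  R 1281 1081 c [ 0.5342 -0.2525  0.0926] n [0.637 0.019 0.771] ang 0.69 yaw 0.03 [ 0.504 -0.285  0.068] [ 0.564 -0.217  0.117]
  L 945 791 c [ 0.5287 -0.147   0.0904] n [0.576 0.014 0.817] ang 0.614 yaw 0.025 [ 0.497 -0.18   0.067] [ 0.56  -0.112  0.113]
 block ((538.5107421875, -196.62484741210938), (103.7978744506836, 210.97911071777344), 1.7166690826416016)
```

```bash
cat >> h.py <<'E'
def hoodR(tilt,yaw=.073):
    # tool y along hood y; tilt>0: fingers point away from the robot; about box y
    zt=np.array([np.sin(tilt),0,-np.cos(tilt)]); y=np.array([0,1,0.]); x=np.cross(y,zt)
    return R.from_euler("z",yaw)*R.from_matrix(np.c_[x,y,zt])
def cur():
    s=status.get_obs(); q=s["eef_rot"]; return np.array(s["eef_pos"]),R.from_quat([q[1],q[2],q[3],q[0]]),s
def plan(pt,Rt,n,p=None,r=None):
    if p is None: p,r,_=cur()
    rv=(r.inv()*Rt).as_rotvec(); d=(pt-p)/n; out=[]
    for i in range(n):
        out.append(np.r_[r.inv().apply(d)/.03, rv/n/.1].round(2).tolist()); r=r*R.from_rotvec(rv/n)
    return out
E
python3 - <<'E'
from h import *
for w in plan(np.array([.513,-.144,.30]),hoodR(0),26): print(w)
E
```

```text
[-0.68, -0.64, 0.13, 0.0, 0.0, -0.19]
[-0.66, -0.65, 0.13, 0.0, 0.0, -0.19]
[-0.65, -0.67, 0.13, 0.0, 0.0, -0.19]
[-0.64, -0.68, 0.13, 0.0, 0.0, -0.19]
[-0.63, -0.69, 0.13, 0.0, 0.0, -0.19]
[-0.61, -0.7, 0.13, 0.0, 0.0, -0.19]
[-0.6, -0.71, 0.13, 0.0, 0.0, -0.19]
[-0.59, -0.72, 0.13, 0.0, 0.0, -0.19]
[-0.57, -0.74, 0.13, 0.0, 0.0, -0.19]
[-0.56, -0.75, 0.13, 0.0, 0.0, -0.19]
[-0.55, -0.76, 0.13, 0.0, 0.0, -0.19]
[-0.53, -0.77, 0.13, 0.0, 0.0, -0.19]
[-0.52, -0.78, 0.13, 0.0, 0.0, -0.19]
[-0.5, -0.79, 0.13, 0.0, 0.0, -0.19]
[-0.49, -0.8, 0.13, 0.0, 0.0, -0.19]
[-0.47, -0.8, 0.13, 0.0, 0.0, -0.19]
[-0.46, -0.81, 0.13, 0.0, 0.0, -0.19]
[-0.44, -0.82, 0.13, 0.0, 0.0, -0.19]
[-0.43, -0.83, 0.13, 0.0, 0.0, -0.19]
[-0.41, -0.84, 0.13, 0.0, 0.0, -0.19]
[-0.39, -0.84, 0.13, 0.0, 0.0, -0.19]
[-0.38, -0.85, 0.13, 0.0, 0.0, -0.19]
[-0.36, -0.86, 0.13, 0.0, 0.0, -0.19]
[-0.35, -0.87, 0.13, 0.0, 0.0, -0.19]
[-0.33, -0.87, 0.13, 0.0, 0.0, -0.19]
[-0.31, -0.88, 0.13, 0.0, 0.0, -0.19]
```

Emit:
send_rows --commands '[[[-0.68,-0.64,0.1,0,0,-0.19],[-0.66,-0.65,0.1,0,0,-0.19],[-0.65,-0.67,0.1,0,0,-0.19],[-0.64,-0.68,0.1,0,0,-0.19],[-0.63,-0.69,0.1,0,0,-0.19],[-0.61,-0.7,0.1,0,0,-0.19],[-0.6,-0.71,0.1,0,0,-0.19],[-0.59,-0.72,0.1,0,0,-0.19]]]' --jaw 0

```text
time_s: 1.67
eef_pos: [0.3185, 0.3194, 0.3807]
eef_rot: [0.0, 0.13, 0.992, 0.0]
wrist_force: [0.4, -0.3, -0.6]
opening: 0.004
grasp_force: 0.0
```

Emit:
send_rows --commands '[[[-0.57,-0.74,0.1,0,0,-0.19],[-0.56,-0.75,0.1,0,0,-0.19],[-0.55,-0.76,0.1,0,0,-0.19],[-0.53,-0.77,0.1,0,0,-0.19],[-0.52,-0.78,0.1,0,0,-0.19],[-0.5,-0.79,0.1,0,0,-0.19],[-0.49,-0.8,0.1,0,0,-0.19],[-0.47,-0.8,0.1,0,0,-0.19]]]'

```text
time_s: 2.33
eef_pos: [0.4059, 0.1125, 0.3568]
eef_rot: [0.0, 0.054, 0.999, 0.0]
wrist_force: [0.2, 1.1, 0.1]
opening: 0.003
grasp_force: 0.0
```

Emit:
send_rows --commands '[[[-0.46,-0.81,0.1,0,0,-0.19],[-0.44,-0.82,0.1,0,0,-0.19],[-0.43,-0.83,0.1,0,0,-0.19],[-0.41,-0.84,0.1,0,0,-0.19],[-0.39,-0.84,0.1,0,0,-0.19],[-0.38,-0.85,0.1,0,0,-0.19],[-0.36,-0.86,0.1,0,0,-0.19],[-0.35,-0.87,0.1,0,0,-0.19]]]'

```text
time_s: 3.0
eef_pos: [0.4938, -0.0933, 0.3327]
eef_rot: [0.0, -0.021, 1.0, -0.0]
wrist_force: [-0.3, 0.1, 0.5]
opening: -0.002
grasp_force: 0.0
```

Emit:
send_rows --commands '[[[-0.33,-0.87,0.1,0,0,-0.19],[-0.31,-0.88,0.1,0,0,-0.19],[0,0,0,0,0,0],[0,0,0,0,0,0]]]'

```text
time_s: 3.33
eef_pos: [0.5155, -0.1445, 0.3264]
eef_rot: [-0.0, -0.039, 0.999, 0.0]
wrist_force: [-0.3, 0.4, 0.5]
opening: 0.001
grasp_force: 0.0
```

```bash
python3 - <<'E'
from h import *
p,r,s=cur(); print(p,r.as_matrix().round(3),s["wrist_force"],s["opening"],s["time_s"],s["q"])
for w in plan(np.array([.513,-.144,.275]),hoodR(0),2): print(w)
E
```

```text
[ 0.51551894 -0.1445389   0.32637839] [[-0.997 -0.078 -0.   ]
 [-0.078  0.997  0.   ]
 [ 0.     0.    -1.   ]] [-0.34744536  0.41469414  0.47878043] 0.000780779566596819 3.3333 [-4.95220533e-01  1.78513883e-01  1.77793827e+00  9.85421985e-05
  1.18571482e+00 -2.14387012e+00]
[0.04, 0.01, 0.86, 0.0, -0.0, 0.02]
[0.04, 0.01, 0.86, 0.0, -0.0, 0.02]
```

Emit:
send_rows --commands '[[[0.08,0.02,0.9,0,0,0],[0,0,0.4,0,0,0],[0,0,0.3,0,0,0],[0,0,0.3,0,0,0],[0,0,0.3,0,0,0],[0,0,0.2,0,0,0],[0,0,0,0,0,0]]]'

```text
time_s: 3.92
eef_pos: [0.5126, -0.1426, 0.2536]
eef_rot: [-0.001, -0.04, 0.999, 0.0]
wrist_force: [-0.3, 0.0, -0.8]
opening: -0.0
grasp_force: 0.1
```

Emit:
send_rows --commands '[[[0,0,0.15,0,0,0],[0,0,0.15,0,0,0],[0,0,0,0,0,0],[0,0,0,0,0,0]]]'

```text
time_s: 4.25
eef_pos: [0.513, -0.143, 0.2457]
eef_rot: [0.0, -0.04, 0.999, -0.0]
wrist_force: [0.3, 0.4, -0.5]
opening: -0.002
grasp_force: 0.0
```

Emit:
send_rows --commands '[[[0,0,0.1,0,0,0],[0,0,0.1,0,0,0],[0,0,0,0,0,0],[0,0,0,0,0,0]]]'

```text
time_s: 4.58
eef_pos: [0.513, -0.1431, 0.2403]
eef_rot: [-0.0, -0.04, 0.999, -0.0]
wrist_force: [-2.8, -0.4, 7.4]
opening: 0.003
grasp_force: 3.6
```

```bash
python3 - <<'E'
from h import *
p=imaging.camera("side"); cv2.imwrite("pics/s2.png",cv2.resize(p["image"][180:400,130:400],None,fx=2.2,fy=2.2))
E
```

```text
(no output)
```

View pics/s2.png

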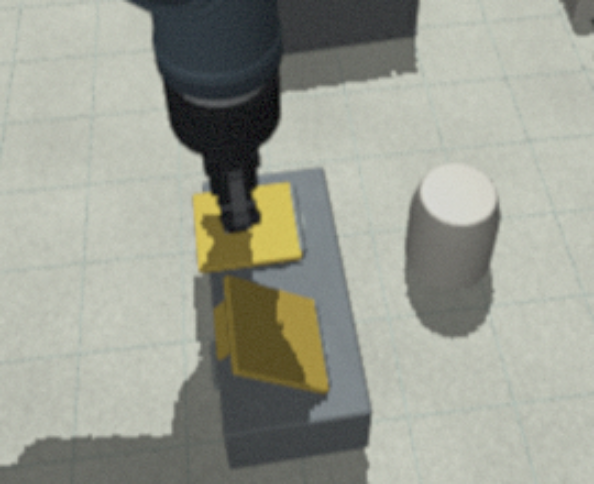

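The closed fingers sit on the left cover, about (240,215) in the crop. The cover looks nearly flat and the force is 7.4 N, so I press a little further.

Emit:
send_rows --commands '[[[0,0,0.07,0,0,0],[0,0,0.07,0,0,0],[0,0,0,0,0,0],[0,0,0,0,0,0]]]'

```text
time_s: 4.97
eef_pos: [0.5131, -0.1432, 0.2391]
eef_rot: [-0.0, -0.04, 0.999, -0.0]
wrist_force: [-16.0, 4.1, 35.7]
opening: 0.001
grasp_force: 17.8
```

Emit:
send_rows --commands '[[[0,0,0.05,0,0,0],[0,0,0.05,0,0,0],[0,0,0,0,0,0],[0,0,0,0,0,0]]]'

```text
time_s: 5.3
eef_pos: [0.5133, -0.1433, 0.2383]
eef_rot: [-0.001, -0.041, 0.999, -0.001]
wrist_force: [-24.6, 7.9, 54.8]
opening: -0.001
grasp_force: 28.0
```

Emit:
send_rows --commands '[[[0,0,-0.5,0,0,0],[0,0,-0.9,0,0,0],[0,0,-0.9,0,0,0],[0,-0.5,-0.6,0,0,0],[0.05,-0.8,0,0,0,0],[0.05,-0.8,0,0,0,0],[0.05,-0.8,0,0,0,0],[0.04,-0.66,0,0,0,0]]]'

```text
time_s: 5.97
eef_pos: [0.5158, -0.2513, 0.3196]
eef_rot: [0.0, -0.04, 0.999, -0.0]
wrist_force: [0.1, -0.7, -0.1]
opening: 0.001
grasp_force: 0.0
```

Emit:
send_rows --commands '[[[0,0,0.3,0,0,0],[0,0,0.4,0,0,0],[0,0,0,0,0,0]]]'

```text
time_s: 6.22
eef_pos: [0.5147, -0.2487, 0.295]
eef_rot: [-0.002, -0.04, 0.999, 0.002]
wrist_force: [-0.3, 0.8, 0.0]
opening: -0.0
grasp_force: 0.0
```

```bash
python3 - <<'E'
from h import *
p,r,s=cur(); print(p,s["wrist_force"],s["q"])
for w in plan(np.array([.5155,-.250,.245]),hoodR(0),6): print(w)
pic=imaging.camera("side"); q=cloud(pic); 
q=q[(q[:,0]>.485)&(q[:,0]<.555)&(q[:,1]>-.175)&(q[:,1]<-.115)&(q[:,2]<.12)]
print("left z pct",np.percentile(q[:,2],[2,25,50,75,98]).round(4),len(q)) 
E
```

```text
[ 0.51467126 -0.24867759  0.29502209] [-0.33865204  0.82867331  0.04916444] [-6.57773830e-01  2.96334386e-01  1.70396181e+00  4.17835470e-04
  1.14686071e+00 -2.30859360e+00]
[-0.01, -0.01, 0.28, 0.01, -0.01, 0.01]
[-0.0, -0.01, 0.28, 0.01, -0.01, 0.01]
[-0.0, -0.01, 0.28, 0.01, -0.01, 0.01]
[-0.0, -0.01, 0.28, 0.01, -0.01, 0.01]
[-0.0, -0.01, 0.28, 0.01, -0.01, 0.01]
[-0.0, -0.01, 0.28, 0.01, -0.01, 0.01]
left z pct [0.0001 0.0666 0.0676 0.0684 0.0699] 135
```

Emit:
send_rows --commands '[[[0,0,0.3,0,0,0],[0,0,0.3,0,0,0],[0,0,0.3,0,0,0],[0,0,0.3,0,0,0],[0,0,0.3,0,0,0],[0,0,0.15,0,0,0],[0,0,0.1,0,0,0],[0,0,0,0,0,0]]]'

```text
time_s: 6.93
eef_pos: [0.5155, -0.2497, 0.2453]
eef_rot: [-0.001, -0.04, 0.999, 0.0]
wrist_force: [-0.1, -0.1, 0.3]
opening: 0.001
grasp_force: 0.0
```

Emit:
send_rows --commands '[[[0,0,0.07,0,0,0],[0,0,0.07,0,0,0],[0,0,0,0,0,0],[0,0,0,0,0,0]]]'

```text
time_s: 7.27
eef_pos: [0.5159, -0.2499, 0.2416]
eef_rot: [0.0, -0.04, 0.999, -0.0]
wrist_force: [-0.1, 0.5, -0.4]
opening: 0.003
grasp_force: 0.0
```

Emit:
send_rows --commands '[[[0,0,0.07,0,0,0],[0,0,0.07,0,0,0],[0,0,0,0,0,0],[0,0,0,0,0,0]]]'

```text
time_s: 7.6
eef_pos: [0.5161, -0.2501, 0.2398]
eef_rot: [0.0, -0.04, 0.999, -0.0]
wrist_force: [-7.6, 3.9, 17.6]
opening: 0.003
grasp_force: 9.1
```

Emit:
send_rows --commands '[[[0,0,0.05,0,0,0],[0,0,0.03,0,0,0],[0,0,0,0,0,0],[0,0,0,0,0,0]]]'

```text
time_s: 7.93
eef_pos: [0.5162, -0.2502, 0.2392]
eef_rot: [0.0, -0.04, 0.999, -0.001]
wrist_force: [-13.4, 6.8, 32.2]
opening: -0.007
grasp_force: 16.3
```

```bash
python3 - <<'E'
from h import *
p,r,s=cur(); print(p)
G=np.array([.482,.2095,.121]); Rt=hoodR(np.radians(35)); z=Rt.as_matrix()[:,2]
T=G-z*(.155+.08); print(T)
p2=p+[0,0,.09]
for w in plan(T,Rt,20,p2,r): print(w)
E
```

```text
[ 0.51619735 -0.25019437  0.23919942]
[0.34756853 0.19966903 0.31350073]
[0.22, 0.77, 0.03, 0.0, -0.31, 0.0]
[0.22, 0.77, 0.02, 0.0, -0.31, 0.0]
[0.22, 0.77, 0.01, 0.0, -0.31, 0.0]
[0.22, 0.77, 0.0, 0.0, -0.31, 0.0]
[0.22, 0.77, -0.0, 0.0, -0.31, 0.0]
[0.22, 0.77, -0.01, 0.0, -0.31, 0.0]
[0.22, 0.77, -0.02, 0.0, -0.31, 0.0]
[0.22, 0.77, -0.02, 0.0, -0.31, 0.0]
[0.22, 0.77, -0.03, 0.0, -0.31, 0.0]
[0.22, 0.77, -0.04, 0.0, -0.31, 0.0]
[0.22, 0.77, -0.04, 0.0, -0.31, 0.0]
[0.22, 0.77, -0.05, 0.0, -0.31, 0.0]
[0.22, 0.77, -0.06, 0.0, -0.31, 0.0]
[0.22, 0.77, -0.06, 0.0, -0.31, 0.0]
[0.21, 0.77, -0.07, 0.0, -0.31, 0.0]
[0.21, 0.77, -0.08, 0.0, -0.31, 0.0]
[0.21, 0.77, -0.08, 0.0, -0.31, 0.0]
[0.21, 0.77, -0.09, 0.0, -0.31, 0.0]
[0.21, 0.77, -0.1, 0.0, -0.31, 0.0]
[0.2, 0.77, -0.1, 0.0, -0.31, 0.0]
```

Emit:
send_rows --commands '[[[0,0,-0.6,0,0,0],[0,0,-0.8,0,0,0],[0,0,-0.8,0,0,0],[0,0,-0.8,0,0,0],[0.22,0.77,0.03,0,-0.31,0],[0.22,0.77,0.02,0,-0.31,0],[0.22,0.77,0.01,0,-0.31,0],[0.22,0.77,0,0,-0.31,0]]]'

```text
time_s: 8.6
eef_pos: [0.4817, -0.159, 0.3221]
eef_rot: [0.063, -0.04, 0.997, 0.002]
wrist_force: [-0.0, -0.2, -0.4]
opening: 0.002
grasp_force: 0.0
```

Emit:
send_rows --commands '[[[0.22,0.77,0,0,-0.31,0],[0.22,0.77,-0.01,0,-0.31,0],[0.22,0.77,-0.02,0,-0.31,0],[0.22,0.77,-0.02,0,-0.31,0],[0.22,0.77,-0.03,0,-0.31,0],[0.22,0.77,-0.04,0,-0.31,0],[0.22,0.77,-0.04,0,-0.31,0],[0.22,0.77,-0.05,0,-0.31,0]]]'

```text
time_s: 9.27
eef_pos: [0.414, 0.021, 0.3161]
eef_rot: [0.186, -0.039, 0.982, 0.007]
wrist_force: [-0.7, 0.1, -0.7]
opening: -0.002
grasp_force: 0.0
```

Emit:
send_rows --commands '[[[0.22,0.77,-0.06,0,-0.31,0],[0.22,0.77,-0.06,0,-0.31,0],[0.21,0.77,-0.07,0,-0.31,0],[0.21,0.77,-0.08,0,-0.31,0],[0.21,0.77,-0.08,0,-0.31,0],[0.21,0.77,-0.09,0,-0.31,0],[0.21,0.77,-0.1,0,-0.31,0],[0.2,0.77,-0.1,0,-0.31,0]]]' --jaw 0.8

```text
time_s: 9.93
eef_pos: [0.3454, 0.2011, 0.3099]
eef_rot: [0.306, -0.038, 0.951, 0.013]
wrist_force: [0.7, -1.4, -0.0]
opening: 0.802
grasp_force: 0.0
```

Emit:
send_rows --commands '[[[0,0,0,0,0,0],[0,0,0,0,0,0],[0,0,0,0,0,0]]]'

```text
time_s: 10.18
eef_pos: [0.346, 0.1999, 0.3097]
eef_rot: [0.305, -0.039, 0.952, 0.012]
wrist_force: [0.2, -0.7, 0.3]
opening: 0.797
grasp_force: 0.0
```

```bash
python3 - <<'E'
from h import *
p,r,s=cur(); print(p,s["q"],s["opening"])
G=np.array([.482,.2095,.121]); Rt=hoodR(np.radians(35)); z=Rt.as_matrix()[:,2]
for w in plan(G-z*.155,Rt,6): print(w)
pic=imaging.camera("side"); cv2.imwrite("pics/s3.png",pic["image"]); A=cloud(pic)
for lo in(-.28,-.175):
    q=A[(A[:,0]>.485)&(A[:,0]<.555)&(A[:,1]>lo)&(A[:,1]<lo+.06)&(A[:,2]<.15)]
    print(np.percentile(q[:,2],[2,50,98]).round(4),len(q), np.polyfit(q[:,0],q[:,2],1))
E
```

```text
[0.34604569 0.19987026 0.30966453] [ 0.26479324 -0.27318237  2.30917887 -0.22158655  0.50458509 -1.22635348] 0.7966369002046024
[-0.02, -0.0, 0.43, 0.01, 0.01, 0.01]
[-0.02, -0.0, 0.43, 0.01, 0.01, 0.01]
[-0.02, -0.0, 0.43, 0.01, 0.01, 0.01]
[-0.02, -0.0, 0.43, 0.01, 0.01, 0.01]
[-0.02, -0.0, 0.43, 0.01, 0.01, 0.01]
[-0.02, -0.0, 0.43, 0.01, 0.01, 0.01]
[0.0021 0.0682 0.0704] 1759 [ 0.12826117 -0.00025463]
[0.0649 0.0682 0.0704] 1264 [0.08840786 0.02105751]
```

View pics/s3.png

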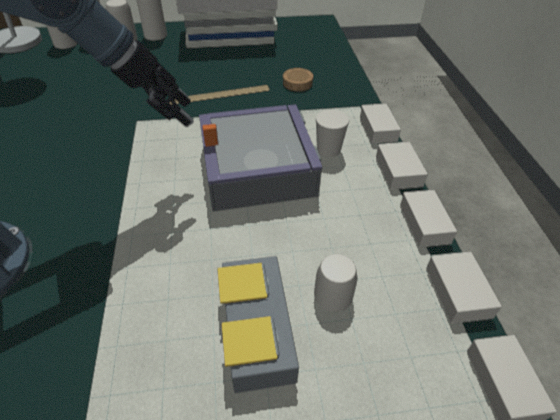

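Both covers, at (243,283) and (250,340), lie flat and stay shut. The open gripper is lined up with the orange grip at (210,133), so I approach it.

Emit:
send_rows --commands '[[[-0.02,0,0.43,0.01,0.01,0.01],[-0.02,0,0.43,0.01,0.01,0.01],[-0.02,0,0.43,0.01,0.01,0.01],[-0.02,0,0.43,0.01,0.01,0.01],[-0.02,0,0.43,0.01,0.01,0.01],[-0.02,0,0.43,0.01,0.01,0.01],[0,0,0,0,0,0]]]'

```text
time_s: 10.82
eef_pos: [0.3948, 0.202, 0.2472]
eef_rot: [0.301, -0.033, 0.953, 0.009]
wrist_force: [-0.4, 0.1, -0.0]
opening: 0.803
grasp_force: 0.0
```

```bash
python3 - <<'E'
from h import *
p,r,s=cur(); m=r.as_matrix(); print(p,p+m[:,2]*.155,m[:,1],s["wrist_force"])
for n in("side","scene"):
    pic=imaging.camera(n); cv2.imwrite(f"pics/{n}4.png",pic["image"])
a=cv2.imread("pics/side4.png")[60:220,100:300]; b=cv2.imread("pics/scene4.png")[90:250,270:470]
cv2.imwrite("pics/c4.png",cv2.resize(np.hstack([a,b]),None,fx=2,fy=2,interpolation=cv2.INTER_CUBIC))
E
```

```text
[0.39475218 0.20204472 0.24724943] [0.48353052 0.20786221 0.12032597] [-0.06839513  0.99765607 -0.00211269] [-0.44451266  0.11129516 -0.00514529]
```

View pics/c4.png

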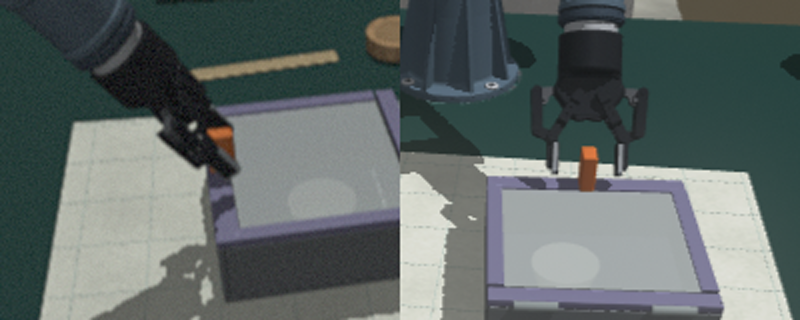

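The grip stands between the two open fingers, at (222,140) on the left and (589,168) on the right, roughly centred. I close the gripper.

Emit:
send_rows --commands '[[[0,0,0,0,0,0],[0,0,0,0,0,0],[0,0,0,0,0,0],[0,0,0,0,0,0],[0,0,0,0,0,0],[0,0,0,0,0,0]]]' --jaw 0

```text
time_s: 11.42
eef_pos: [0.3934, 0.204, 0.2493]
eef_rot: [0.303, -0.035, 0.952, 0.011]
wrist_force: [-5.2, 1.2, 6.1]
opening: 0.2
grasp_force: 58.2
```

```bash
python3 - <<'E'
from h import *
p,r,s=cur(); m=r.as_matrix(); print(p,s["wrist_force"],s["torque"],s["opening"],s["grasp_force"])
# swing rows: rotate about hinge; row is constant in the tool frame (screw)
H=R.from_euler("z",.073).apply([.12,0,0])+[.583,.217,.08]
ax=R.from_euler("z",.073).apply([0,1,0])
n=32; a=.785/n
rot=R.from_rotvec(ax*a)   # +y turn: -x side goes up
p1=H+rot.apply(p-H)
print((r.inv().apply(p1-p)/.03).round(3),((r.inv()*rot*r).as_rotvec()/.1).round(3), p1-p)
full=R.from_rotvec(ax*.785); print("end",H+full.apply(p-H),(full*r).as_matrix()[:,2], H)
E
```

```text
[0.3934075  0.20403917 0.24930823] [-5.22322485  1.22229564  6.05442689] [0.17653649 0.44025182 0.16064535] 0.19979379149449303 58.18040370941162
[-0.261 -0.    -0.124] [-0.     0.245 -0.   ] [0.0042349  0.0003097  0.00755379]
end [0.60323773 0.21938405 0.41890568] [-0.16826206 -0.01324054 -0.98565337] [0.7026804  0.22575222 0.08      ]
```

Emit:
send_rows --commands '[[[-0.26,0,-0.124,0,0.245,0],[-0.26,0,-0.124,0,0.245,0],[-0.26,0,-0.124,0,0.245,0],[-0.26,0,-0.124,0,0.245,0],[-0.26,0,-0.124,0,0.245,0],[-0.26,0,-0.124,0,0.245,0]]]'

```text
time_s: 11.92
eef_pos: [0.4216, 0.2061, 0.2928]
eef_rot: [0.231, -0.035, 0.972, 0.008]
wrist_force: [2.9, 0.8, -3.0]
opening: 0.203
grasp_force: 62.1
```

Emit:
send_rows --commands '[[[-0.26,0,-0.124,0,0.245,0],[-0.26,0,-0.124,0,0.245,0],[-0.26,0,-0.124,0,0.245,0],[-0.26,0,-0.124,0,0.245,0],[-0.26,0,-0.124,0,0.245,0],[-0.26,0,-0.124,0,0.245,0]]]'

```text
time_s: 12.42
eef_pos: [0.4557, 0.2086, 0.3314]
eef_rot: [0.159, -0.036, 0.987, 0.005]
wrist_force: [3.0, 2.9, -3.7]
opening: 0.206
grasp_force: 62.0
```

```bash
python3 - <<'E'
from h import *
p,r,s=cur(); print(p,s["wrist_force"],s["torque"],s["opening"],s["q"]); m=r.as_matrix(); g=p+m[:,2]*.155
H=np.array([.7027,.2258,.08]); d=R.from_euler("z",-.073).apply(g-H); print(d,np.hypot(d[0],d[2]),"hood deg",np.degrees(np.arctan2(d[2],-d[0])-np.arctan2(.04,.221)))
E
```

```text
[0.45567163 0.20858296 0.33143049] [ 2.99593548  2.89642266 -3.69221188] [ 0.18885918 -0.22470848  0.15778592] 0.20590913719176104 [ 0.20451344  0.01033288  1.96704756 -0.05597502  0.8483478  -1.40874086]
[-0.19896857  0.00072015  0.10426589] 0.2246327364909043 hood deg 17.39676361529662
```

Tracking well with low force.

Emit:
send_rows --commands '[[[-0.26,0,-0.124,0,0.245,0],[-0.26,0,-0.124,0,0.245,0],[-0.26,0,-0.124,0,0.245,0],[-0.26,0,-0.124,0,0.245,0],[-0.26,0,-0.124,0,0.245,0],[-0.26,0,-0.124,0,0.245,0],[-0.26,0,-0.124,0,0.245,0],[-0.26,0,-0.124,0,0.245,0]]]'

```text
time_s: 13.08
eef_pos: [0.5092, 0.2125, 0.3744]
eef_rot: [0.061, -0.036, 0.997, 0.002]
wrist_force: [2.6, 1.8, -4.5]
opening: 0.201
grasp_force: 62.0
```

Emit:
send_rows --commands '[[[-0.26,0,-0.124,0,0.245,0],[-0.26,0,-0.124,0,0.245,0],[-0.26,0,-0.124,0,0.245,0],[-0.26,0,-0.124,0,0.245,0],[-0.26,0,-0.124,0,0.245,0],[-0.26,0,-0.124,0,0.245,0],[-0.26,0,-0.124,0,0.245,0],[-0.26,0,-0.124,0,0.245,0]]]'

```text
time_s: 13.75
eef_pos: [0.5702, 0.217, 0.4062]
eef_rot: [-0.037, -0.036, 0.999, -0.002]
wrist_force: [0.3, 0.8, -4.3]
opening: 0.2
grasp_force: 62.1
```

Emit:
send_rows --commands '[[[-0.26,0,-0.124,0,0.245,0],[-0.26,0,-0.124,0,0.245,0],[-0.26,0,-0.124,0,0.245,0],[-0.26,0,-0.124,0,0.245,0],[0,0,0,0,0,0],[0,0,0,0,0,0],[0,0,0,0,0,0]]]'

```text
time_s: 14.33
eef_pos: [0.6022, 0.2193, 0.4173]
eef_rot: [-0.085, -0.036, 0.996, -0.003]
wrist_force: [0.3, 3.4, -3.8]
opening: 0.203
grasp_force: 62.1
```

```bash
python3 - <<'E'
from h import *
p,r,s=cur(); print(p,s["wrist_force"],s["torque"],s["opening"],s["q"]); m=r.as_matrix(); g=p+m[:,2]*.155
print("tilt",np.degrees(np.arctan2(-m[0,2],-m[2,2])))
H=np.array([.7027,.2258,.08]); d=R.from_euler("z",-.073).apply(g-H); print(d,np.hypot(d[0],d[2]),"hood deg",np.degrees(np.arctan2(d[2],-d[0])-np.arctan2(.04,.221)))
pic=imaging.camera("side"); cv2.imwrite("pics/s5.png",pic["image"])
r=models.regions_of(pic,"hood")
if r:
    q=cloud(pic,r[0]["region"]); print(r[0]["confidence"],len(q)); q=R.from_euler("z",-.073).apply(q-H)
    best=None; rng=np.random.default_rng(0)
    for _ in range(500):
        t=q[rng.choice(len(q),3,False)]; k=np.cross(t[1]-t[0],t[2]-t[0]); k/=np.linalg.norm(k)+1e-12
        i=abs((q-t[0])@k)<.003
        if best is None or i.sum()>best[0]: best=(i.sum(),k*np.sign(k[2]))
    print(best,np.degrees(np.arctan2(best[1][0],best[1][2])))
for nme in("cover_left","cover_right"):
    r=models.regions_of(pic,nme)
    if r: print(nme,r[0]["confidence"],np.percentile(cloud(pic,r[0]["region"])[:,2],[5,50,95]).round(4))
E
```

```text
[0.60218495 0.21933852 0.41730967] [ 0.33084943  3.3720191  -3.80890261] [ 0.41069909 -0.25376819  0.02688952] 0.20261528595956138 [ 0.16117537  0.36919358  1.35146855  0.01414772  1.59026524 -1.48306659]
tilt 9.707126767743095
[-0.12692953  0.0007706   0.18454196] 0.22397954815242677 hood deg 45.22026544557974
0.7 4236
(np.int64(3416), array([7.10124858e-01, 1.12777955e-04, 7.04075758e-01])) 45.24507541008972
cover_left 0.69 [0.0074 0.0599 0.2508]
cover_right 0.64 [0.066  0.0681 0.07  ]
```

View pics/s5.png

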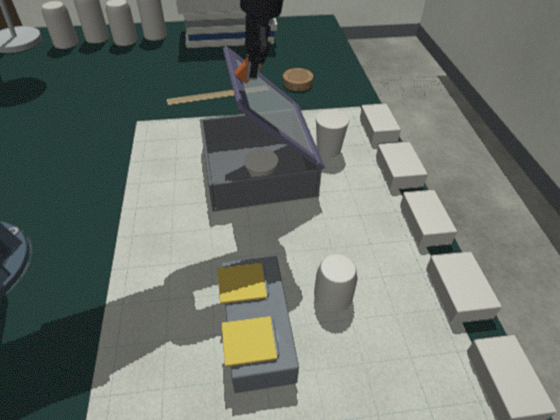

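The hood is held at 45.2 degrees by its grip at (243,68). Both covers are still flat at (243,283) and (250,340), and the three foam models haven't moved. Handing in.

```bash
python3 -c "
from bench import ctrl
print(ctrl.hand_in())"
```

```text
the job is handed in; nothing more can be done
None
```

Both snap covers are pressed shut and lying flat, the robot is holding the hood still at about 45° by its orange grip, the three foam models still stand in place, and the job was handed in at about 14 s.

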